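Contact stroke of a circuit board in a spring-probe test jig

TASK

Test the green circuit board that lies partly pulled out in the blue test jig: with the fingertips push it back along its track until it is fully home against the rear stop, without lifting it. Then press the orange thumb pad on the front corner of the spring-backed probe head until the pointer is level with the red index on the scale, stopping there so as not to crush the probes, hold it level for one second while the tester reads, and let the head spring back up. Leave the red index and the other things on the bench as they are.

Things in the scene. Friction and masses are not known exactly. Their poses are not given: they have to be found in the camera images.
- test_jig: Fixed blue test jig; position and yaw (up to 0.25 rad) vary. Origin at bench level under the middle of the board track; x to its rear (the way the board is pushed), y to its left, z up. Base plate x = -115 to +110, y = -63 to +119 mm, top 13 mm above the bench; the base lies free in front of x = -65 mm and, between the flared rail ends, in front of x = -50 mm: room for fingers before the board.
- test_board: Loose green circuit board with white connectors, 110 mm (along the track) x 75 x 15 mm, 0.09 kg, in the track with 2 mm play each side. Origin: centre of its underside; own y axis along the track. Starts 25 to 45 mm short of home, its front overhanging the track floor. Fully home its origin is at x = -5 mm of the jig and its front edge at x = -60 mm. Slides with about 1 N.
- stop_face (a point): Middle of the front face of the black rear stop that ends the track, 24 mm above the bench, at x = +50 mm of the jig; the board's rear edge rests on it when home. The track's white floor is 16 mm above the bench (x = -50 to +58 mm); the black rails beside it are 79 mm apart, tops 25 mm above the bench.
- probe_head: Probe head: clear plate with aluminium bars, 57 to 63 mm above the bench over the track's rear (front edge x = -31 mm). Origin on its hinge axis (along the jig's y, at x = +85 mm, 60 mm up); axes as the jig's at rest; pitches up to 0.24 rad as its front is pressed down. Springs hold it up: about 5 N on the pad starts it, 8 N at 8 mm, 15 N at 25 mm of pad travel; it returns by itself when let go.
- pad_top (a point): Centre of the top of the orange thumb pad (25 mm across, 5 mm high, on a 24 mm wide tab at the head's front left corner); x = -58, y = +58 mm of the jig, 68 mm above the bench at rest. Pad and pointer are equally far (143 mm) from the hinge and go down by equal amounts. Nearest obstacle: the scale plate, near edge 26 mm to the left of the pad's centre, top 77 mm above the bench.
- pointer_tip (a point): Tip of the black pointer that sticks out to the left from the same corner and moves in front of the scale; 60 mm above the bench at rest.
- index_mark (a point): Tip of the red index, a small clip with a wedge on the left edge of the upright white scale (black ticks every 5 mm, facing the front). It stands 8 to 25 mm below the pointer's rest height, set differently each time. Target: the pointer's height equals this height.
- stroke_index (a joint): Setting of the red index, m below the pointer's rest height (0.008 to 0.025). Stiff; not to be moved.
- multimeter: Yellow multimeter, 155 x 78 x 44 mm, lying loose on the bench; origin at the centre of its underside. Leave alone.
- side_cutters: Blue-handled side cutters, 55 x 134 x 14 mm, lying loose on the bench; origin at the centre of its underside. Leave alone.
- next_board: Small dark green circuit board waiting its turn, 55 x 75 x 15 mm, not in the jig, lying loose on the bench; origin at the centre of its underside. Leave alone.
- yellow_screwdriver: Screwdriver with yellow handle, 20 x 164 x 18 mm, lying loose on the bench; origin at the centre of its underside. Leave alone.
- solder_spool: Spool of solder wire, 52 mm across, 36 mm high, lying loose on the bench; origin at the centre of its underside. Leave alone.
- relay: Relay in a clear cover, 21 x 27 x 34 mm, lying loose on the bench; origin at the centre of its underside. Leave alone.

How it is judged:
By the outcome, as a careful person would: the job done as asked, in the order asked, and still so for the second after the job is handed in, with the robot touching nothing.
It also fails if it takes over 42 s, if anything falls off the work surface, if the arm or the gripper's body presses on something with over 40 N, if the wrist force passes 120 N, or if a joint passes its speed limit or range.

ROBOT

A 7-joint arm with a two-finger parallel gripper is mounted at the origin on a cart in front of the work surface, level with it; the furniture and walls round the work are solid. World frame = base frame: x ahead of the robot, y to its left, z up, the work surface at z = 0. Lengths are in m, angles in rad, forces in N, time in s.
With the tool pointing down it reaches from about 0.425 to 1.025 m from the base axis. Payload 9.4 kg.
Tool frame: the origin (TCP) lies at the very end of the fingers, on their centre line; the grasp point (between the pads) lies 19 mm behind it; z points along the fingers, y is the line along which they close (so a half turn about z gives the same grasp; the last joint's range is limited). The gripper opens to 85 mm and grips with 20 to 120 N. Pads are 22 mm wide; open, the fingers measure 114 mm over their backs; the gripper's body (76 mm by 85 mm) begins 54 mm behind the grasp point. The pads swing forward as they close: fully open they stand 13 mm farther back than shut.
Start: joints at [1.225, 0.599, -0.003, 1.599, 0.002, 0.943, -0.08], TCP at [0.193, -0.699, 0.231] pointing down, gripper open.
Joint ranges: [-2.57, 2.57], [-0.35, 1.97], [-1.29, 1.29], [0.11, 2.56], [-1.05, 4.19], [0.11, 1.86], [-2.63, 2.63]. Speed limits (rad/s): [2.22, 2.22, 3.01, 3.01, 3.14, 3.14, 3.14].

INTERFACE

Orientations are given as [roll, pitch, yaw] about the fixed x, y, z axes, in that order (R = Rz(yaw) Ry(pitch) Rx(roll)).
In Python, from workcell import env gives the robot as it stands.
- The arm moves only by the tool apply_moves, never from a script. Its argument "targets" is a list of rows, each an object of numbers: "tx", "ty", "tz": the shift along the world's x, y, z in cm; "wx", "wy", "wz": the turn, a rotation vector about the world's x, y, z in degrees; "jaw": the opening, from 0 (shut) to 1 (fully open). In form: [{"tx": .., "ty": .., "tz": .., "wx": .., "wy": .., "wz": .., "jaw": ..}, ...]. A call has 1 to 20 rows; each row shifts and turns the commanded pose from where the row before left it; what a row does not reach is not made up. A row lasts 1/8 s, in which the tool goes at most 62.5 mm and 10.7 degrees, less where a joint would pass 70% of its speed; a pose out of reach is approached as far as the arm can. A call is refused whole if a number of a shift passes 6.25 or a number of a turn 10.7, either way. A call with a gripper value outside its range is refused whole. The fingers move at their own pace and stop on an object; "newtons" is the grip in N (left out, the last holds). Time passes only in rows, so rows that do not move let the fingers close. It gives the time, the measured TCP pose, the force, the opening and the grip force at its end, in the units of the state.
- env.observe(): the state, without advancing time (a new reading comes with each control period).
- env.get_image(name): name is "scene" or "side" or "wrist"; returns a dict with "image" (420x560x3 uint8, red, green, blue), "depth" (420x560 float32, m along the optical axis (not along the pixel's ray), 0 where there is no reading), "fx", "fy", "cx", "cy" (pixels), "rvec" (rotation vector, rad) and "tvec" (3), from world to camera coordinates, as OpenCV has them; the wrist camera has in their place "T_tool_cam" (4x4, takes a point from camera to tool coordinates, whose origin is the TCP and whose axes are the flange's). Camera axes: x right, y down, z forward; pixel columns grow to the right and rows downward; lengths in m; the calibration is good to about 2 mm. A picture is of the moment at which its call begins: read the wrist's pose just before it.
- env.finish_job(): hands the job in; it is judged then, once.
The state is a dict: "time_s": time; "joints": joint angles; "qvel": joint speeds; "joint_torque": joint torques, N m; "position": TCP position; "ee_rot": TCP orientation; "ft_force": force on the tool from outside, world axes, zero at the start; "ft_torque": the same for the moment, N m; "grip_width": finger opening in m; "finger_force": force on a finger pad.
Only numpy, scipy, OpenCV 4.12 (cv2) and the standard library are available. Lean on these libraries where they do the work, as an engineer would, in place of code of your own. Each camera call takes 0.05 s, during which the arm holds its last target. There are 200 camera calls.

## Working session

There is one attempt and no reset: what is moved stays moved. The work goes in short steps, Python scripts to look and compute and a tool call to move; the robot and the scene stay as the last step left them, time stands still between calls to the robot, and variables do not carry over. Pictures are saved under pics/ and viewed, at most 10 in all, crops included, and the job is handed in when it is done.

Besides the shell and the picture viewer there is one more tool, called after ">>>" as name(argument=value, ...) on one line, values as JSON. apply_moves: Moves the arm, as the interface text tells. Its arguments: {"type":"object","properties":{"targets":{"type":"array","items":{"type":"object","properties":{"tx":{"type":"number"},"ty":{"type":"number"},"tz":{"type":"number"},"wx":{"type":"number"},"wy":{"type":"number"},"wz":{"type":"number"},"jaw":{"type":"number"}}}},"newtons":{"type":"number"}},"required":["targets"]}

```bash
mkdir -p pics
cat > h.py <<'E'
import numpy as np, cv2, pickle
from workcell import env
def grab(n):
    s=env.observe(); d=env.get_image(n); d['state']=s
    if 'rvec' in d:
        R=cv2.Rodrigues(np.array(d['rvec'],float))[0]; t=np.array(d['tvec'],float).ravel()
        d['R']=R.T; d['o']=-R.T@t
    else:
        from scipy.spatial.transform import Rotation as Ro
        T=np.array(d['T_tool_cam']); r=Ro.from_euler('xyz',s['ee_rot']).as_matrix()
        d['R']=r@T[:3,:3]; d['o']=r@T[:3,3]+np.array(s['position'])
    return d
def save(d,f,crop=None,k=1):
    im=d['image'][...,::-1]
    if crop: x0,y0,x1,y1=crop; im=im[y0:y1,x0:x1]
    cv2.imwrite(f,cv2.resize(im,None,fx=k,fy=k,interpolation=cv2.INTER_CUBIC))
def ray(d,u,v): return d['R']@np.array([(u-d['cx'])/d['fx'],(v-d['cy'])/d['fy'],1])
def onz(d,u,v,z):
    r=ray(d,u,v); return d['o']+r*(z-d['o'][2])/r[2]
def pt(d,u,v): return d['o']+ray(d,u,v)*d['depth'][int(round(v)),int(round(u))]
def cloud(d):
    v,u=np.mgrid[:420,:560]; z=d['depth']
    c=np.stack([(u-d['cx'])/d['fx']*z,(v-d['cy'])/d['fy']*z,z],-1)
    return c@d['R'].T+d['o']
def proj(d,p):
    c=d['R'].T@(np.array(p)-d['o']); return c[0]/c[2]*d['fx']+d['cx'],c[1]/c[2]*d['fy']+d['cy']
E
python3 - <<'E'
from h import *
for n in('scene','side'):
    d=grab(n); save(d,f'pics/{n}0.png'); pickle.dump(d,open(n+'.pkl','wb')); print(n,d['o'],d['R'][:,2],d['fx'])
s=env.observe(); print(s)
E
```

```text
scene [-0.25070942  0.67685795  0.86501726] [ 0.64670829 -0.3935696  -0.65335393] 531.066592740958
side [ 0.24210525 -0.54642831  0.74262074] [ 0.26762037  0.72640239 -0.63302362] 380.40051661653064
{'time_s': 0.1, 'joints': array([ 1.22528104,  0.60001983, -0.00256899,  1.60001592,  0.00179459,
        0.9428946 , -0.07979391]), 'qvel': array([-0.00231546, -0.00071985,  0.00092973, -0.00304648, -0.00052163,
       -0.00094801, -0.00124854]), 'joint_torque': array([ 6.08929899e-03, -7.77995038e+01,  1.57040387e+00, -2.58628035e+01,
        1.26676619e-02,  5.44395356e-03,  1.53182998e-05]), 'position': array([ 0.19245279, -0.69857618,  0.23053334]), 'ee_rot': array([-3.14026154e+00,  1.06725319e-04,  2.68897877e-01]), 'ft_force': array([ 0.43965976, -0.22560498,  0.01279174]), 'ft_torque': array([-0.0342717 , -0.01009597,  0.0322862 ]), 'finger_force': 0.0, 'grip_width': 0.08536928387890085}
```

View pics/scene0.png

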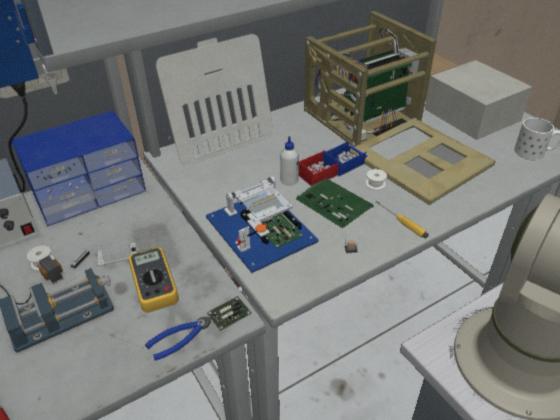

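View pics/side0.png

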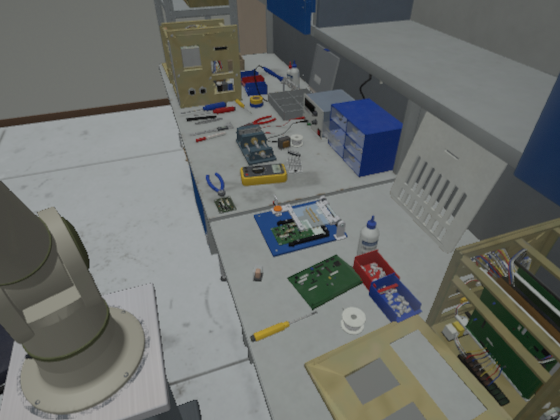

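The scene view shows the jig at about (262,225), with the orange pad at (260,228), the red index near (241,242) and the board at (285,230). In the side view the jig is at (300,225). Next I'll measure the blue base and take enlarged crops.

Run:
```python
from h import *
for n,box in(('scene',(200,170,330,270)),('side',(245,185,355,260))):
    d=pickle.load(open(n+'.pkl','rb')); save(d,f'pics/{n}1.png',box,6)
    P=cloud(d); h=cv2.cvtColor(d['image'],cv2.COLOR_RGB2HSV)
    m=np.zeros((420,560),bool); m[box[1]:box[3],box[0]:box[2]]=1
    b=m&(h[...,0]>100)&(h[...,0]<125)&(h[...,1]>140)&(abs(P[...,2]-.013)<.008)
    q=np.array([onz(d,u,v,.013)[:2] for v,u in np.argwhere(b)],np.float32)
    print(n,b.sum(),np.median(P[b],0)); r=cv2.minAreaRect(q*1000); print(r, cv2.boxPoints(r))
    for nm,lo,hi in(('orange',5,14),('red',-1,4),('green',40,85)):
        g=m&(h[...,0]>=lo)&(h[...,0]<=hi)&(h[...,1]>130)&(h[...,2]>(150 if lo<20 else 40))
        if nm=='red': g|=m&(h[...,0]>174)&(h[...,1]>130)
        a=np.argwhere(g); print(nm,len(a),a.mean(0)[::-1] if len(a) else '',np.median(P[g],0) if len(a) else '')
        if nm=='orange':
            v,u=a.mean(0); print(onz(d,u,v,.067))
```

```text
scene 2186 [0.51221569 0.26689396 0.01237442]
((567.6526489257812, 227.7545166015625), (222.43753051757812, 177.5514678955078), 0.5107094645500183) [[455.64697 315.5354 ]
 [457.2296  137.99095]
 [679.6583  139.97363]
 [678.0757  317.51807]]
orange 60 [260.66666667 227.68333333] [0.51401343 0.25577353 0.06756507]
[0.51453121 0.25520741 0.067     ]
red 39 [305.15384615 180.71794872] [0.6530604  0.02727849 0.01995115]
green 0  
side 1087 [0.50324932 0.18920797 0.0118881 ]
((564.5619506835938, 219.65451049804688), (209.7986297607422, 180.8148956298828), 0.47552645206451416) [[458.91595 309.18823]
 [460.41656 128.37958]
 [670.20795 130.12079]
 [668.70734 310.92944]]
orange 30 [277.06666667 208.06666667] [0.5153942  0.25190581 0.06677816]
[0.51495156 0.25277528 0.067     ]
red 0  
green 0
```

View pics/scene1.png

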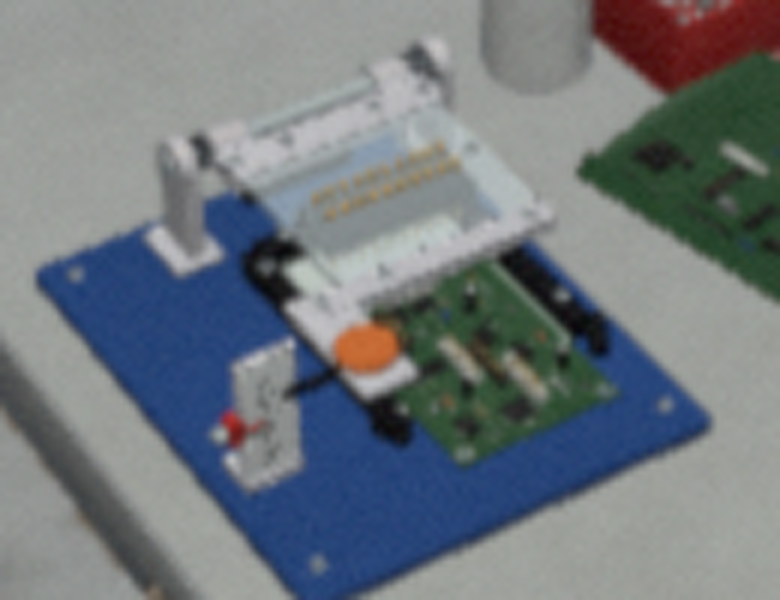

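View pics/side1.png

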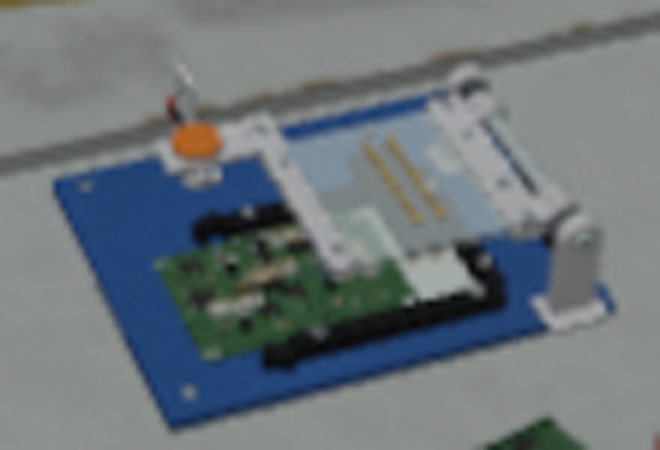

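Run:
```python
from h import *
d=grab('wrist'); print(np.array(d['T_tool_cam']).round(3),d['fx'],d['o'])
s=pickle.load(open('scene.pkl','rb')); P=cloud(s); q=P[(s['depth']>0)]
q=q[(q[:,2]>.12)&(q[:,0]>.2)&(q[:,0]<1.1)&(abs(q[:,1])<.9)]
H,_,_=np.histogram2d(q[:,0],q[:,1],bins=[np.arange(.2,1.15,.1),np.arange(-.9,1,.1)]); print(H.astype(int))
# board: green points in jig area, height ~ .02-.032
for n in('scene','side'):
    d=pickle.load(open(n+'.pkl','rb')); P=cloud(d); h=cv2.cvtColor(d['image'],cv2.COLOR_RGB2HSV)
    g=(abs(P[...,0]-.52)<.08)&(abs(P[...,1]-.2)<.045)&(h[...,0]>45)&(h[...,0]<90)&(h[...,1]>70)&(P[...,2]>.008)&(P[...,2]<.04)
    p=P[g]; print(n,g.sum(),np.percentile(p,[1,3,10,50,90,97,99],axis=0).round(4))
d=pickle.load(open('scene.pkl','rb'))
c=lambda x,y:(200+x/6,170+y/6)
for nm,x,y,z in(('board front R',620,390,.0185),('board front L',470,465,.0185),('pad',366,348,.068),('red',268,425,.04)):
    print(nm,onz(d,*c(x,y),z),pt(d,*c(x,y)))
```

```text
[[-0.    -0.959 -0.282  0.071]
 [ 1.    -0.    -0.     0.002]
 [ 0.    -0.282  0.959 -0.142]
 [ 0.     0.     0.     1.   ]] 294.59609835317264 [ 0.26127272 -0.68140836  0.3727665 ]
[[   0    0    0    0    0    0    0    0    0    0    0    0    0    0
     0    0    0    0]
 [   0    0    0    0    0    0    0    0    0    0    0    0    0    0
     0    0    0    0]
 [   0    0    0    0    0    0    0    0    0    0    0    0    0    0
     0    0    0    0]
 [   0    0   32   41    0    0    0    0    0    0    0    0    0    0
     0    0    0    0]
 [   0    0   93  115    4    0    0    0    0   24    0    0    0    0
     0    0    0    0]
 [   0    0   68  124  997  866  725  927  191  607 1017 1148 1289 1435
  3320 1212    0    0]
 [   0    0    0    0  603  562  304  894    0    0  162  649  839 1887
  1303  723  157    0]
 [   0  204    0    0  643  144  125  655  382 1966 2166 1949 1746 1704
  1681 1123   96    0]
 [ 198  395  601  410  697 1099  962 1648  952  365  367 1069 1300 2424
  1854 1431    0    0]]
scene 364 [[0.4876 0.1611 0.0133]
 [0.4883 0.1636 0.0143]
 [0.4921 0.1668 0.0151]
 [0.5241 0.1881 0.0173]
 [0.5627 0.2239 0.0195]
 [0.5745 0.2301 0.0212]
 [0.5772 0.2316 0.0231]]
side 316 [[0.4875 0.1592 0.0138]
 [0.4887 0.162  0.0144]
 [0.4929 0.1649 0.0152]
 [0.5308 0.1807 0.017 ]
 [0.5765 0.2181 0.019 ]
 [0.5875 0.2289 0.0207]
 [0.5912 0.2352 0.023 ]]
board front R [0.48571133 0.15902398 0.0185    ] [0.49026385 0.15582276 0.01326688]
board front L [0.48212698 0.22975711 0.0185    ] [0.48472862 0.22816985 0.01549478]
pad [0.51227401 0.25564314 0.068     ] [0.5113681  0.25614326 0.06894632]
red [0.52227488 0.29332684 0.04      ] [0.52234207 0.2932935  0.03992829]
```

>>> apply_moves(targets=[{"tx":3.6,"ty":4,"wz":9.7,"jaw":0},{"tx":3.6,"ty":4,"wz":9.7},{"tx":3.6,"ty":4,"wz":9.7},{"tx":3.6,"ty":4,"wz":9.7},{"tx":3.6,"ty":4,"wz":9.7},{"tx":3.6,"ty":4,"wz":9.7},{"tx":3.6,"ty":4,"wz":9.7},{"tx":3.6,"ty":4,"wz":9.7},{"tx":3.6,"ty":4,"wz":9.7},{"tx":3.6,"ty":4,"wz":9.7},{"tx":0.5,"ty":5,"wz":9.7},{"tx":0.5,"ty":5,"wz":9.7},{"tx":0.5,"ty":5,"wz":9.7},{"tx":0.5,"ty":5,"wz":9.7},{"tx":0.5,"ty":5,"wz":9.7},{"tx":0.5,"ty":5,"wz":9.7}])

```text
$.targets[0]: bad value
```

>>> apply_moves(targets=[{"tx":3.6,"ty":4.0,"tz":0.0,"wx":0.0,"wy":0.0,"wz":9.7,"jaw":0.0},{"tx":3.6,"ty":4.0,"tz":0.0,"wx":0.0,"wy":0.0,"wz":9.7,"jaw":0.0}])

```text
time_s: 0.4
position: [0.2649, -0.618, 0.2308]
ee_rot: [-3.141, -0.0, 0.612]
ft_force: [0.7, -0.1, 0.1]
grip_width: 0.0512
finger_force: 0.0
```

>>> apply_moves(targets=[{"tx":3.6,"ty":4,"tz":0,"wx":0,"wy":0,"wz":9.7,"jaw":0},{"tx":3.6,"ty":4,"tz":0,"wx":0,"wy":0,"wz":9.7,"jaw":0},{"tx":3.6,"ty":4,"tz":0,"wx":0,"wy":0,"wz":9.7,"jaw":0},{"tx":3.6,"ty":4,"tz":0,"wx":0,"wy":0,"wz":9.7,"jaw":0},{"tx":3.6,"ty":4,"tz":0,"wx":0,"wy":0,"wz":9.7,"jaw":0},{"tx":3.6,"ty":4,"tz":0,"wx":0,"wy":0,"wz":9.7,"jaw":0},{"tx":3.6,"ty":4,"tz":0,"wx":0,"wy":0,"wz":9.7,"jaw":0},{"tx":3.6,"ty":4,"tz":0,"wx":0,"wy":0,"wz":9.7,"jaw":0},{"tx":0.5,"ty":5,"tz":0,"wx":0,"wy":0,"wz":9.7,"jaw":0},{"tx":0.5,"ty":5,"tz":0,"wx":0,"wy":0,"wz":9.7,"jaw":0},{"tx":0.5,"ty":5,"tz":0,"wx":0,"wy":0,"wz":9.7,"jaw":0},{"tx":0.5,"ty":5,"tz":0,"wx":0,"wy":0,"wz":9.7,"jaw":0},{"tx":0.5,"ty":5,"tz":0,"wx":0,"wy":0,"wz":9.7,"jaw":0},{"tx":0.5,"ty":5,"tz":0,"wx":0,"wy":0,"wz":9.7,"jaw":0},{"tx":-2.4,"ty":4.4,"tz":0,"wx":0,"wy":0,"wz":9.7,"jaw":0},{"tx":-2.4,"ty":4.4,"tz":0,"wx":0,"wy":0,"wz":0,"jaw":0},{"tx":-2.4,"ty":4.4,"tz":0,"wx":0,"wy":0,"wz":0,"jaw":0},{"tx":-2.4,"ty":4.4,"tz":0,"wx":0,"wy":0,"wz":0,"jaw":0},{"tx":-2.4,"ty":4.4,"tz":0,"wx":0,"wy":0,"wz":0,"jaw":0}])

```text
time_s: 2.78
position: [0.4617, 0.2221, 0.2312]
ee_rot: [-3.141, 0.0, -3.137]
ft_force: [0.1, 1.2, -0.4]
grip_width: 0.0001
finger_force: 0.0
```

Now I'll tilt the tool so the wrist camera looks at the scale from the front, and drop it.

>>> apply_moves(targets=[{"tx":-0.5,"ty":0.7,"tz":-3.5,"wx":0,"wy":-10,"wz":0,"jaw":0},{"tx":0,"ty":0.7,"tz":-3.5,"wx":0,"wy":-10,"wz":0,"jaw":0},{"tx":0,"ty":0.7,"tz":-3.5,"wx":0,"wy":-10,"wz":0,"jaw":0},{"tx":0,"ty":0.7,"tz":-2,"wx":0,"wy":0,"wz":0,"jaw":0},{"tx":0,"ty":0,"tz":0,"wx":0,"wy":0,"wz":0,"jaw":0}])

```text
time_s: 3.4
position: [0.4704, 0.2303, 0.1427]
ee_rot: [-3.097, 0.345, 3.135]
ft_force: [-0.6, 0.5, 0.5]
grip_width: -0.0002
finger_force: 0.0
```

Run:
```python
from h import *
d=grab('wrist'); save(d,'pics/w1.png'); pickle.dump(d,open('w1.pkl','wb')); print(d['state']['position'],d['state']['ee_rot'],d['o'],d['R'][:,2])
```

```text
[0.4703861  0.23028709 0.14268619] [-3.09651505  0.34504007  3.1346821 ] [0.35425562 0.23578866 0.25210802] [ 0.58958643 -0.04719358 -0.80632537]
```

View pics/w1.png

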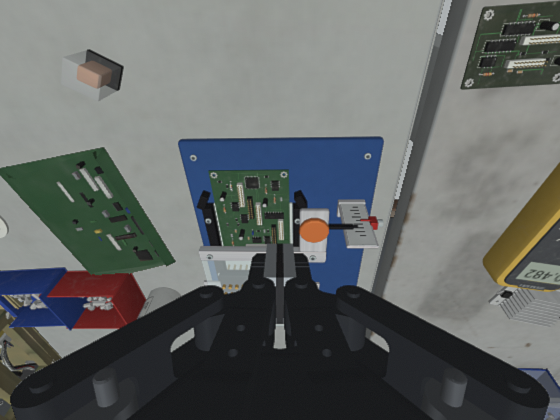

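The wrist view is upside down, with the jig front at the top. It shows the pad at (314,230), the pointer ending near (357,227) and the red index at (373,222), in front of the scale.

Run:
```python
from h import *
d=pickle.load(open('w1.pkl','rb')); save(d,'pics/w1c.png',(295,190,395,255),8)
P=cloud(d); h=cv2.cvtColor(d['image'],cv2.COLOR_RGB2HSV)
def blob(nm,g):
    n,l,st,ce=cv2.connectedComponentsWithStats(g.astype(np.uint8)); k=1+st[1:,4].argmax(); g=l==k
    print(nm,st[k],ce[k],np.percentile(P[g],[5,50,95],axis=0).round(4).tolist()); return g,ce[k]
b=np.zeros((420,560),bool); b[190:255,295:395]=1
g,c=blob('pad',b&(h[...,0]>=5)&(h[...,0]<=14)&(h[...,1]>130)&(h[...,2]>150)); print(onz(d,*c,.068))
r=b&((h[...,0]<=4)|(h[...,0]>172))&(h[...,1]>120)
blob('red',r)
for v,u in np.argwhere(r): print(u,v,(P[v,u]*1000).round(1))
print('dark')
for v,u in np.argwhere(b&(d['image'].max(2)<60)): 
    if 328<u<375 and P[v,u,2]>.05: print(u,v,(P[v,u]*1000).round(1))
```

```text
pad [300 221  29  21 486] [313.88271605 230.94032922] [[0.5054, 0.2431, 0.0668], [0.5146, 0.2527, 0.0677], [0.5243, 0.2621, 0.0686]]
[0.51445043 0.25282046 0.068     ]
red [360 217  18  13  97] [371.63917526 221.74226804] [[0.5188, 0.2972, 0.043], [0.5199, 0.3059, 0.0483], [0.5257, 0.3086, 0.0512]]
369 217 [518.8 303.1  43.4]
370 217 [520.  304.5  41.8]
371 217 [519.9 305.4  42. ]
372 217 [519.1 305.9  43. ]
373 217 [519.2 306.8  42.8]
374 217 [519.4 307.8  42.5]
375 217 [519.  308.5  43.1]
369 218 [519.7 303.2  43.6]
370 218 [520.1 304.3  43.2]
371 218 [519.3 304.8  44.2]
372 218 [519.9 305.9  43.4]
373 218 [519.6 306.7  43.7]
374 218 [520.1 307.8  43.2]
375 218 [519.9 308.6  43.3]
361 219 [519.2 295.7  45.8]
362 219 [519.1 296.5  46. ]
363 219 [519.  297.4  46.1]
364 219 [519.7 298.5  45.2]
365 219 [520.  299.5  44.8]
366 219 [519.3 300.1  45.6]
367 219 [519.5 301.1  45.4]
368 219 [520.3 302.3  44.4]
369 219 [519.7 302.9  45.1]
370 219 [518.8 303.5  46.2]
371 219 [518.9 304.3  46.1]
372 219 [519.3 305.4  45.6]
373 219 [519.4 306.3  45.4]
374 219 [519.6 307.3  45.1]
375 219 [519.1 3
[... 4944 characters left out ...]

357 227 [515.5 289.2  61.2]
329 228 [516.3 265.9  62. ]
330 228 [515.6 266.6  62.8]
331 228 [515.7 267.4  62.5]
332 228 [515.8 268.3  62.5]
333 228 [515.8 269.1  62.5]
334 228 [517.3 270.2  60.7]
335 228 [515.2 270.6  63.1]
336 228 [515.5 271.5  62.7]
337 228 [516.  272.5  62.1]
338 228 [515.8 273.3  62.4]
339 228 [515.3 274.   63. ]
340 228 [515.4 274.8  62.8]
341 228 [515.2 275.6  63.1]
342 228 [515.9 276.6  62.2]
343 228 [515.6 277.4  62.6]
344 228 [515.9 278.3  62.2]
345 228 [515.4 279.   62.8]
346 228 [515.9 279.9  62.2]
347 228 [515.8 280.7  62.3]
348 228 [515.5 281.5  62.7]
349 228 [516.  282.5  62. ]
350 228 [515.8 283.2  62.2]
351 228 [516.1 284.2  61.8]
352 228 [516.6 285.1  61.3]
```

View pics/w1c.png

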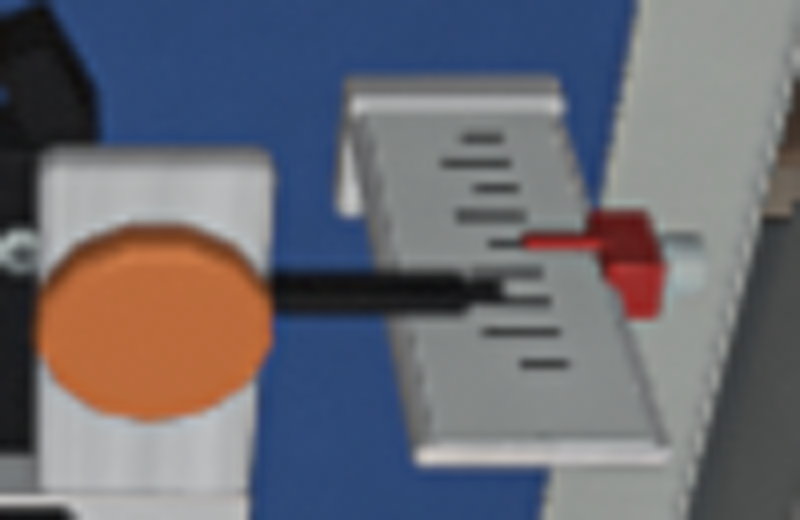

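The crop shows the pointer's thin tip ending at about (357,226.3) and the red wedge line at about (365,219.7), which sits on the fifth tick from the bottom edge.

Run:
```python
from h import *
d=pickle.load(open('w1.pkl','rb')); P=cloud(d)
def onx(u,v,x):
    r=ray(d,u,v); return (d['o']+r*(x-d['o'][0])/r[0])*1000
c=lambda x,y:(295+x/8-.4375,190+y/8-.4375)
q=P[208:218,350:366].reshape(-1,3); print('scale plane x',np.median(q,0), np.percentile(q[:,0],[10,90]))
for x,y in((544,363),(521,331),(527,300),(507,272),(505,243),(490,215),(496,188),(476,163),(482,138)): print('tick',onx(*c(x,y),.5215).round(1))
print('wedge',onx(*c(560,241),.5205).round(1)); print('tip',onx(*c(490,288),.515).round(1))
# board front edge from this view
h=cv2.cvtColor(d['image'],cv2.COLOR_RGB2HSV)
for z in(.018,): print([onz(d,u,v,z).round(4).tolist() for u,v in((212,171),(289,171))])
```

```text
scale plane x [0.52123247 0.29474717 0.03377971] [0.52073274 0.52168589]
tick [521.5 294.   64.3]
tick [521.5 292.5  59.3]
tick [521.5 294.1  54.1]
tick [521.5 292.7  49.4]
tick [521.5 293.4  44.3]
tick [521.5 292.6  39.3]
tick [521.5 294.1  34.3]
tick [521.5 292.6  29.5]
tick [521.5 294.1  24.5]
wedge [520.5 299.2  45.1]
tip [515.  288.3  60. ]
[[0.4866, 0.1611, 0.018], [0.4865, 0.2317, 0.018]]
```

Run:
```python
from h import *
from scipy.spatial.transform import Rotation as Ro
s=env.observe(); a=Ro.from_euler('xyz',s['ee_rot']); b=Ro.from_euler('xyz',[np.pi,0,-np.pi+.009])
print(s['position'],(b*a.inv()).as_rotvec(degrees=True))
```

```text
[0.47085806 0.22988985 0.14339918] [ 2.52817245 19.81407711  1.41911209]
```

>>> apply_moves(targets=[{"tx":-0.6,"ty":-1.7,"tz":0,"wx":1.26,"wy":9.9,"wz":0.7,"jaw":0},{"tx":-0.6,"ty":-1.6,"tz":0,"wx":1.26,"wy":9.9,"wz":0.7,"jaw":0},{"tx":0,"ty":0,"tz":-2.5,"wx":0,"wy":0,"wz":0,"jaw":0},{"tx":0,"ty":0,"tz":-2.5,"wx":0,"wy":0,"wz":0,"jaw":0},{"tx":0,"ty":0,"tz":-2,"wx":0,"wy":0,"wz":0,"jaw":0},{"tx":0,"ty":0,"tz":-2,"wx":0,"wy":0,"wz":0,"jaw":0},{"tx":0,"ty":0,"tz":0,"wx":0,"wy":0,"wz":0,"jaw":0}])

```text
time_s: 4.32
position: [0.4661, 0.2035, 0.0507]
ee_rot: [-3.095, 0.149, 3.137]
ft_force: [1.0, 0.4, -0.1]
grip_width: 0.0
finger_force: 0.0
```

Run:
```python
from h import *
from scipy.spatial.transform import Rotation as Ro
s=env.observe(); a=Ro.from_euler('xyz',s['ee_rot']); b=Ro.from_euler('xyz',[np.pi,0,-np.pi+.009])
print(s['position'],s['joints'].round(3),(b*a.inv()).as_rotvec(degrees=True))
```

```text
[0.46613838 0.20350042 0.05065207] [-0.362  0.645 -0.345  2.297  1.203  0.355 -0.234] [2.6569976  8.51659592 0.98649716]
```

>>> apply_moves(targets=[{"tx":-0.3,"ty":-0.4,"tz":0,"wx":1.3,"wy":4.2,"wz":0.5,"jaw":0},{"tx":-0.2,"ty":-0.3,"tz":0,"wx":1.3,"wy":4.2,"wz":0.5,"jaw":0},{"tx":0,"ty":0,"tz":0,"wx":0,"wy":0,"wz":0,"jaw":0},{"tx":0,"ty":0,"tz":0,"wx":0,"wy":0,"wz":0,"jaw":0}])

```text
time_s: 4.82
position: [0.4613, 0.1968, 0.0515]
ee_rot: [-3.142, 0.005, -3.133]
ft_force: [-0.3, 0.4, -0.5]
grip_width: -0.0004
finger_force: 0.0
```

>>> apply_moves(targets=[{"tx":0,"ty":0,"tz":-1.5,"wx":0,"wy":0,"wz":0,"jaw":0},{"tx":0,"ty":0,"tz":-1.5,"wx":0,"wy":0,"wz":0,"jaw":0},{"tx":0,"ty":0,"tz":-0.55,"wx":0,"wy":0,"wz":0,"jaw":0},{"tx":0,"ty":0,"tz":0,"wx":0,"wy":0,"wz":0,"jaw":0}])

```text
time_s: 5.32
position: [0.4605, 0.1976, 0.0155]
ee_rot: [-3.141, 0.003, -3.13]
ft_force: [-0.0, -0.5, -0.0]
grip_width: 0.0001
finger_force: 0.0
```

>>> apply_moves(targets=[{"tx":0.4,"ty":0,"tz":0,"wx":0,"wy":0,"wz":0,"jaw":0},{"tx":0.4,"ty":0,"tz":0,"wx":0,"wy":0,"wz":0,"jaw":0},{"tx":0.4,"ty":0,"tz":0,"wx":0,"wy":0,"wz":0,"jaw":0},{"tx":0.4,"ty":0,"tz":0,"wx":0,"wy":0,"wz":0,"jaw":0},{"tx":0,"ty":0,"tz":0,"wx":0,"wy":0,"wz":0,"jaw":0}])

```text
time_s: 5.95
position: [0.4774, 0.1968, 0.0153]
ee_rot: [-3.141, 0.003, -3.133]
ft_force: [-0.3, -0.3, -0.3]
grip_width: -0.0001
finger_force: 0.0
```

>>> apply_moves(targets=[{"tx":0.3,"ty":0,"tz":0,"wx":0,"wy":0,"wz":0,"jaw":0},{"tx":0.3,"ty":0,"tz":0,"wx":0,"wy":0,"wz":0,"jaw":0},{"tx":0.3,"ty":0,"tz":0,"wx":0,"wy":0,"wz":0,"jaw":0},{"tx":0.3,"ty":0,"tz":0,"wx":0,"wy":0,"wz":0,"jaw":0}])

```text
time_s: 6.45
position: [0.4892, 0.197, 0.0153]
ee_rot: [-3.141, 0.003, -3.132]
ft_force: [-0.6, 0.7, -0.5]
grip_width: 0.0001
finger_force: 0.2
```

Run:
```python
from h import *
d=grab('wrist'); save(d,'pics/w2.png',(160,120,400,260),3); pickle.dump(d,open('w2.pkl','wb'));print(d['state']['position'],d['state']['ft_force'])
```

```text
[0.4892123  0.19698145 0.0153313 ] [-0.60001729  0.72367512 -0.45660734]
```

View pics/w2.png

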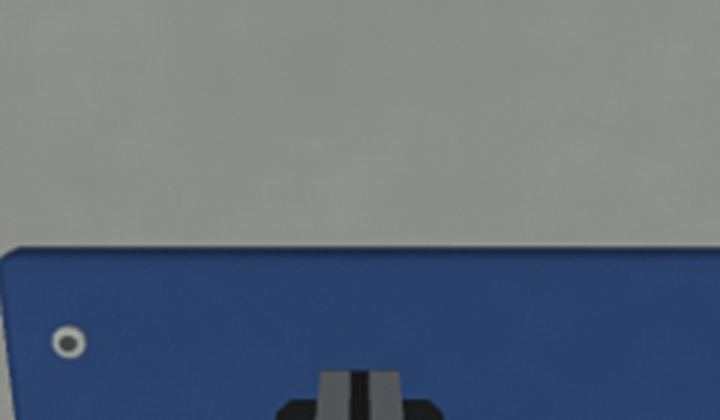

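The crop shows only the base front and the fingertips at about (280,245), and the board is hidden behind them. I'll keep pushing and watch the force.

>>> apply_moves(targets=[{"tx":0.3,"ty":0,"tz":0,"wx":0,"wy":0,"wz":0,"jaw":0},{"tx":0.3,"ty":0,"tz":0,"wx":0,"wy":0,"wz":0,"jaw":0},{"tx":0.2,"ty":0,"tz":0,"wx":0,"wy":0,"wz":0,"jaw":0}])

```text
time_s: 6.88
position: [0.4972, 0.197, 0.0153]
ee_rot: [-3.141, 0.003, -3.132]
ft_force: [-0.4, -0.2, -0.1]
grip_width: 0.0001
finger_force: 0.3
```

>>> apply_moves(targets=[{"tx":0.1,"ty":0,"tz":0,"wx":0,"wy":0,"wz":0,"jaw":0},{"tx":0.1,"ty":0,"tz":0,"wx":0,"wy":0,"wz":0,"jaw":0}])

```text
time_s: 7.12
position: [0.499, 0.197, 0.0153]
ee_rot: [-3.141, 0.003, -3.132]
ft_force: [-0.7, 0.4, -0.1]
grip_width: -0.0003
finger_force: 0.2
```

>>> apply_moves(targets=[{"tx":0.1,"ty":0,"tz":0,"wx":0,"wy":0,"wz":0,"jaw":0}])

```text
time_s: 7.25
position: [0.5, 0.197, 0.0154]
ee_rot: [-3.141, 0.003, -3.132]
ft_force: [0.1, -0.0, 0.2]
grip_width: -0.0001
finger_force: 0.2
```

Run:
```python
from h import *
d=grab('scene'); save(d,'pics/s2.png',(200,160,330,260),6); pickle.dump(d,open('s2.pkl','wb'))
```

```text
(no output)
```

View pics/s2.png

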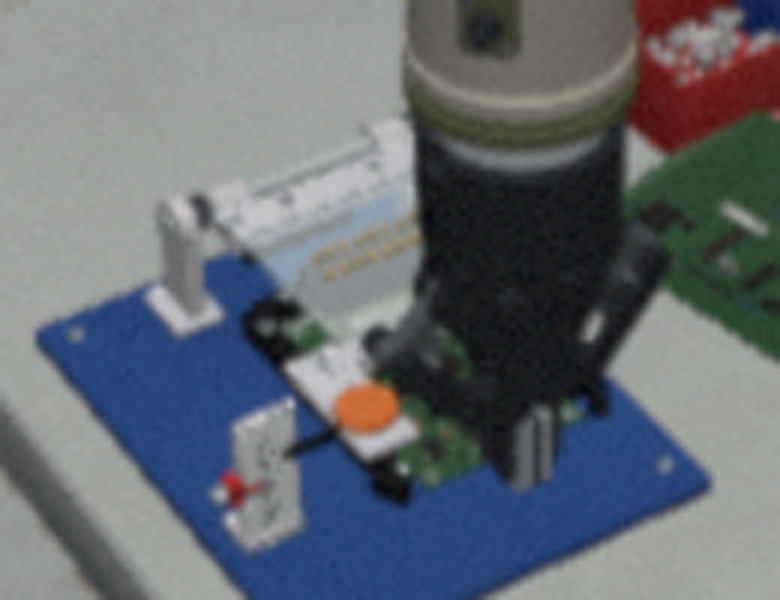

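The board's front corner is now at about (272,239) in the full scene view, so it has moved in. The fingers are centred on it and clear of the pad. I'll continue in small steps until the stop resists.

>>> apply_moves(targets=[{"tx":0.1,"ty":0,"tz":0,"wx":0,"wy":0,"wz":0,"jaw":0}])

```text
time_s: 7.42
position: [0.501, 0.197, 0.0154]
ee_rot: [-3.141, 0.003, -3.132]
ft_force: [-0.1, -1.2, -0.3]
grip_width: 0.0002
finger_force: 0.2
```

>>> apply_moves(targets=[{"tx":0.1,"ty":0,"tz":0,"wx":0,"wy":0,"wz":0,"jaw":0}])

```text
time_s: 7.55
position: [0.5021, 0.197, 0.0154]
ee_rot: [-3.141, 0.003, -3.132]
ft_force: [-0.9, 0.2, -0.1]
grip_width: -0.0001
finger_force: 0.2
```

>>> apply_moves(targets=[{"tx":0.1,"ty":0,"tz":0,"wx":0,"wy":0,"wz":0,"jaw":0}])

```text
time_s: 7.68
position: [0.5031, 0.197, 0.0154]
ee_rot: [-3.141, 0.003, -3.132]
ft_force: [-0.8, 0.4, 0.3]
grip_width: 0.0005
finger_force: 0.3
```

>>> apply_moves(targets=[{"tx":0.1,"ty":0,"tz":0,"wx":0,"wy":0,"wz":0,"jaw":0}])

```text
time_s: 7.8
position: [0.504, 0.197, 0.0154]
ee_rot: [-3.141, 0.003, -3.132]
ft_force: [-3.7, 0.4, 2.0]
grip_width: 0.0001
finger_force: 2.4
```

>>> apply_moves(targets=[{"tx":0.1,"ty":0,"tz":0,"wx":0,"wy":0,"wz":0,"jaw":0}])

```text
time_s: 7.92
position: [0.504, 0.197, 0.0153]
ee_rot: [-3.141, 0.001, -3.131]
ft_force: [-6.8, 0.4, 4.6]
grip_width: 0.0001
finger_force: 3.5
```

>>> apply_moves(targets=[{"tx":0,"ty":0,"tz":0,"wx":0,"wy":0,"wz":0,"jaw":0},{"tx":-0.4,"ty":0,"tz":0,"wx":0,"wy":0,"wz":0,"jaw":0},{"tx":-1.5,"ty":0,"tz":0,"wx":0,"wy":0,"wz":0,"jaw":0},{"tx":-1.5,"ty":0,"tz":1,"wx":0,"wy":0,"wz":0,"jaw":0},{"tx":0,"ty":1.5,"tz":3.5,"wx":0,"wy":0,"wz":0,"jaw":0},{"tx":0,"ty":1.5,"tz":4,"wx":0,"wy":0,"wz":0,"jaw":0},{"tx":0,"ty":1.5,"tz":4,"wx":0,"wy":0,"wz":0,"jaw":0},{"tx":0,"ty":0,"tz":0,"wx":0,"wy":0,"wz":0,"jaw":0}])

```text
time_s: 8.93
position: [0.4719, 0.2441, 0.1437]
ee_rot: [3.139, 0.008, -3.131]
ft_force: [0.2, -0.7, -0.4]
grip_width: -0.0002
finger_force: 0.0
```

Run:
```python
from h import *
d=grab('wrist'); save(d,'pics/w3.png',(200,110,440,290),3); pickle.dump(d,open('w3.pkl','wb'));print(d['state']['position'],d['state']['ee_rot'])
print([np.round(proj(d,p),1) for p in((.571-.06,.197,.018),(.575-.06,.197,.018),(.5145,.2535,.068))])
```

```text
[0.47191021 0.24414897 0.14371453] [ 3.13865368  0.00808733 -3.13077445]
[array([232.1, 235.9]), array([232.2, 239.7]), array([292. , 264.1])]
```

View pics/w3.png

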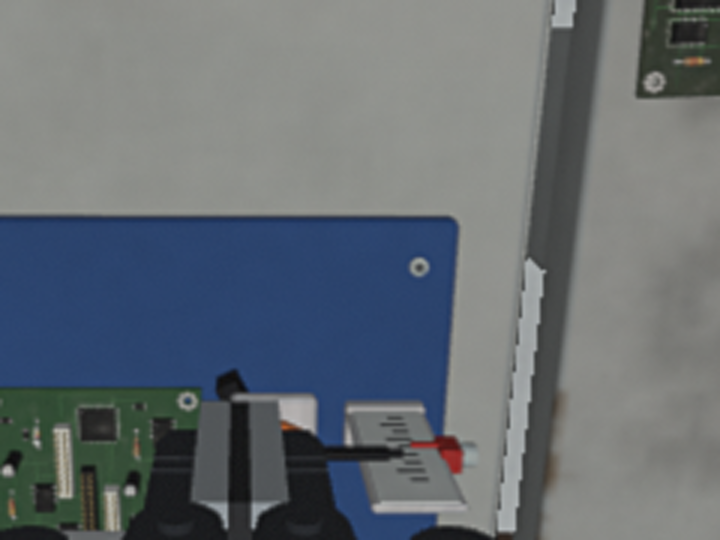

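The board front edge is at v≈239 and the base front edge at v≈182. If the board is home, these two edges should be 55 mm apart.

Run:
```python
from h import *
d=pickle.load(open('w3.pkl','rb')); P=cloud(d); g=cv2.cvtColor(d['image'],cv2.COLOR_RGB2HSV)
for u in (210,225,240):
    col=g[:,u].astype(int); r=d['image'][:,u].astype(int)
    vb=[v for v in range(150,300) if r[v,2]-r[v,0]>40][0]; vg=[v for v in range(vb,300) if r[v,1]>r[v,2]][0]
    print(u,vb,vg,onz(d,u,vb-.3,.013)*1000,onz(d,u,vg-.4,.0178)*1000,P[vg+2,u]*1000)
```

```text
210 183 239 [459.17646553 177.32959335  13.        ] [514.16292207 175.21453102  17.8       ] [517.2189601  174.78705498  16.66876194]
225 183 239 [459.03950043 191.46688067  13.        ] [514.03077525 189.9287242   17.8       ] [517.27298504 189.52004243  16.24581522]
240 183 239 [458.90248728 205.60912633  13.        ] [513.89857931 204.64838529  17.8       ] [516.56202257 204.54277547  17.5577394 ]
```

The measured gap is 55.0 mm, so the board is home. Now I'll move over the pad.

>>> apply_moves(targets=[{"tx":2.1,"ty":0.5,"tz":0,"wx":0,"wy":0,"wz":0,"jaw":0},{"tx":2.2,"ty":0.45,"tz":0,"wx":0,"wy":0,"wz":0,"jaw":0},{"tx":0,"ty":0,"tz":-2.5,"wx":0,"wy":0,"wz":0,"jaw":0},{"tx":0,"ty":0,"tz":-2.5,"wx":0,"wy":0,"wz":0,"jaw":0},{"tx":0,"ty":0,"tz":-1.8,"wx":0,"wy":0,"wz":0,"jaw":0},{"tx":0,"ty":0,"tz":0,"wx":0,"wy":0,"wz":0,"jaw":0}])

```text
time_s: 9.72
position: [0.513, 0.2508, 0.0709]
ee_rot: [-3.14, 0.0, -3.131]
ft_force: [0.2, 1.6, 0.9]
grip_width: 0.0002
finger_force: 0.0
```

>>> apply_moves(targets=[{"tx":0.2,"ty":0.25,"tz":0,"wx":0,"wy":0,"wz":0,"jaw":0},{"tx":0,"ty":0,"tz":-0.1,"wx":0,"wy":0,"wz":0,"jaw":0},{"tx":0,"ty":0,"tz":0,"wx":0,"wy":0,"wz":0,"jaw":0}])

```text
time_s: 10.1
position: [0.5163, 0.254, 0.0719]
ee_rot: [3.142, 0.004, -3.132]
ft_force: [-0.1, -0.1, 0.3]
grip_width: 0.0002
finger_force: 0.0
```

>>> apply_moves(targets=[{"tx":0,"ty":0,"tz":-0.1,"wx":0,"wy":0,"wz":0,"jaw":0}])

```text
time_s: 10.22
position: [0.5162, 0.2539, 0.0707]
ee_rot: [-3.141, 0.003, -3.132]
ft_force: [0.3, 0.1, 1.4]
grip_width: 0.0003
finger_force: 0.0
```

>>> apply_moves(targets=[{"tx":0,"ty":0,"tz":-0.1,"wx":0,"wy":0,"wz":0,"jaw":0}])

```text
time_s: 10.35
position: [0.5161, 0.2539, 0.0694]
ee_rot: [-3.141, 0.003, -3.132]
ft_force: [-0.3, -0.3, 0.5]
grip_width: 0.0003
finger_force: 0.0
```

>>> apply_moves(targets=[{"tx":0,"ty":0,"tz":-0.1,"wx":0,"wy":0,"wz":0,"jaw":0}])

```text
time_s: 10.48
position: [0.516, 0.2539, 0.0683]
ee_rot: [-3.141, 0.003, -3.132]
ft_force: [-0.0, 0.4, -0.3]
grip_width: -0.0003
finger_force: 0.1
```

Just touching at about z = 0.068. I'll press 8 mm first and then measure in the wrist view.

>>> apply_moves(targets=[{"tx":0,"ty":0,"tz":-0.1,"wx":0,"wy":0,"wz":0,"jaw":0}])

```text
time_s: 10.6
position: [0.516, 0.2539, 0.0675]
ee_rot: [-3.141, 0.003, -3.132]
ft_force: [-0.7, -1.7, 6.6]
grip_width: 0.0002
finger_force: 2.7
```

>>> apply_moves(targets=[{"tx":0,"ty":0,"tz":-0.2,"wx":0,"wy":0,"wz":0,"jaw":0},{"tx":0,"ty":0,"tz":-0.2,"wx":0,"wy":0,"wz":0,"jaw":0},{"tx":0,"ty":0,"tz":-0.2,"wx":0,"wy":0,"wz":0,"jaw":0},{"tx":0,"ty":0,"tz":-0.2,"wx":0,"wy":0,"wz":0,"jaw":0},{"tx":0,"ty":0,"tz":-0.2,"wx":0,"wy":0,"wz":0,"jaw":0},{"tx":0,"ty":0,"tz":0,"wx":0,"wy":0,"wz":0,"jaw":0}])

```text
time_s: 11.35
position: [0.5158, 0.254, 0.0578]
ee_rot: [-3.141, 0.003, -3.132]
ft_force: [-2.9, -1.3, 9.0]
grip_width: -0.0001
finger_force: 4.8
```

Run:
```python
from h import *
d=grab('wrist'); save(d,'pics/w4.png',(290,190,390,260),8); pickle.dump(d,open('w4.pkl','wb'));print(d['state']['position'],d['state']['ft_force'])
P=cloud(d)*1000; h=cv2.cvtColor(d['image'],cv2.COLOR_RGB2HSV)
m=(abs(P[...,0]-519)<9)&(P[...,1]>274)&(P[...,1]<312)&(P[...,2]>30)
for nm,g in(('dark',m&(d['image'].max(2)<60)&(P[...,1]<287)),('red wedge',m&((h[...,0]<=4)|(h[...,0]>172))&(h[...,1]>120)&(P[...,1]<302)),('block',m&((h[...,0]<=4)|(h[...,0]>172))&(h[...,1]>120)&(P[...,1]>303))):
    a=np.argwhere(g); print(nm,len(a)); 
    for v in np.unique(a[:,0]): print(v,g[v].sum(),np.median(P[v][g[v]],0).round(1))
```

```text
[0.51582298 0.2540071  0.05781244] [-2.86091205 -1.31445952  8.97869402]
dark 1545
251 20 [514.4 279.9  48.8]
252 22 [514.4 280.1  50.1]
253 23 [514.5 280.3  51.3]
254 22 [515.  280.1  51.4]
255 23 [515.6 280.4  51.6]
256 22 [515.9 280.   52.1]
257 17 [516.8 280.3  51.6]
319 1 [510.1 274.5 112.7]
321 7 [510.3 275.6 113.5]
322 11 [510.3 276.8 114. ]
323 16 [510.7 276.9 114. ]
324 19 [511.  277.2 114.2]
325 21 [511.4 277.2 114.2]
326 23 [511.7 277.8 114.2]
327 24 [512.3 277.8 114.1]
328 23 [512.8 277.7 114. ]
329 23 [513.1 277.6 114. ]
330 23 [513.5 277.8 114.1]
331 22 [513.9 278.  114.2]
332 22 [514.6 278.1 113.9]
333 20 [514.9 278.5 113.9]
334 21 [515.3 278.2 114. ]
335 21 [515.7 278.4 114. ]
336 20 [516.  278.5 114.1]
337 20 [516.5 278.6 114.1]
338 21 [516.9 279.3 114. ]
339 21 [517.3 279.6 114.1]
340 23 [517.7 279.8 114.1]
341 24 [518.7 280.2 113.5]
342 26 [518.9 280.8 113.7]
343 26 [519.6 281.2 113.4]
344 26 [520.1 281.2 113.3]
345 26 [521.4 282.  112.3]
346 26 [521.6 282.  112.6]
347 25 [521.2 282.  113.5]
348 26 [521.6 282.2 113.5]
349 26 [522.1 282.3 113.5]
350 28 [522.2 283.  
[... 904 characters left out ...]
8 286.7 128.2]
385 1 [521.3 286.6 129. ]
386 1 [521.6 286.9 129.1]
red wedge 37
256 1 [518.9 301.7  45.5]
257 11 [519.4 298.2  45.9]
258 13 [519.9 298.1  46.1]
259 12 [520.5 298.5  46.3]
block 169
254 10 [519.1 305.7  42.5]
255 11 [519.3 305.7  43.5]
256 9 [519.4 306.   44.4]
257 10 [519.5 306.   45.6]
258 11 [519.3 305.6  47.3]
259 12 [519.5 305.7  48.1]
260 11 [519.4 305.8  49.6]
261 10 [519.7 305.7  50.2]
262 12 [520.1 305.8  50.5]
263 11 [520.6 306.1  50.7]
264 11 [521.2 306.   50.8]
265 9 [521.9 306.6  50.6]
266 8 [522.4 306.9  50.9]
267 8 [523.  307.2  50.9]
268 7 [523.6 307.4  51. ]
269 6 [524.2 307.6  50.9]
270 5 [524.8 308.1  51. ]
271 5 [525.2 307.9  51.5]
272 3 [526.1 308.4  51.1]
```

View pics/w4.png

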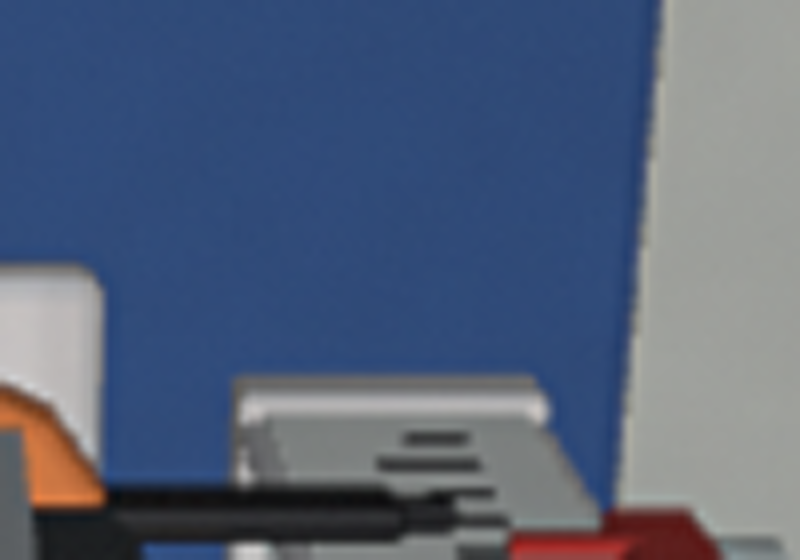

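The pressed pointer is at about (342,254) and its top face reads z ≈ 51.6, so its middle is near 49.6. The red wedge at about (358,258) reads z ≈ 46. I'll go 2.5 mm further and average several frames.

>>> apply_moves(targets=[{"tx":0,"ty":0,"tz":-0.15,"wx":0,"wy":0,"wz":0,"jaw":0},{"tx":0,"ty":0,"tz":-0.1,"wx":0,"wy":0,"wz":0,"jaw":0},{"tx":0,"ty":0,"tz":0,"wx":0,"wy":0,"wz":0,"jaw":0}])

```text
time_s: 11.78
position: [0.5159, 0.254, 0.0555]
ee_rot: [-3.141, 0.003, -3.132]
ft_force: [-2.2, -2.1, 9.9]
grip_width: -0.0001
finger_force: 5.3
```

```bash
cat > m.py <<'E'
from h import *
def an(ds,f):
    d=ds[0]; d['depth']=np.median([q['depth'] for q in ds],0)
    d['image']=np.mean([q['image'] for q in ds],0).astype(np.uint8)
    P=cloud(d)*1000; h=cv2.cvtColor(d['image'],cv2.COLOR_RGB2HSV); red=((h[...,0]<=5)|(h[...,0]>172))&(h[...,1]>110)
    m=(abs(P[...,0]-519)<9)&(P[...,1]>274)&(P[...,1]<312)&(P[...,2]>30)&(P[...,2]<70)
    print(d['state']['position'],d['state']['ft_force'])
    for nm,g in(('shaft',m&(d['image'].max(2)<70)&(P[...,1]<283)),('tip',m&(d['image'].max(2)<80)&(P[...,1]>286)&(P[...,1]<289)&(P[...,0]<518)),('wedge',m&red&(P[...,1]<302)),('block',m&red&(P[...,1]>303.5))):
        print(nm)
        for v in np.unique(np.argwhere(g)[:,0]): print(' ',v,g[v].sum(),np.median(P[v][g[v]],0).round(1))
E
python3 - <<'E'
from m import *
print('rest'); an([pickle.load(open('w1.pkl','rb'))],0)
ds=[grab('wrist') for _ in range(5)]; pickle.dump(ds,open('w5.pkl','wb')); an(ds,0)
E
```

```text
rest
[0.4703861  0.23028709 0.14268619] [-0.60867929  0.51843536  0.51190524]
shaft
  224 11 [514.4 278.4  58.8]
  225 11 [514.1 278.2  60.5]
  226 11 [513.7 279.   62.1]
  227 11 [515.  278.2  62. ]
  228 10 [515.7 278.6  62.5]
  229 2 [522.7 279.4  55.6]
tip
  225 3 [514.7 287.6  59.6]
  226 3 [514.3 287.3  61.3]
  227 3 [515.8 287.4  60.9]
wedge
  219 7 [519.3 298.5  45.6]
  220 9 [519.9 298.2  46.4]
block
  217 6 [519.3 306.4  42.7]
  218 6 [519.9 306.3  43.4]
  219 6 [519.2 306.8  45.6]
  220 7 [519.3 306.   46.9]
  221 6 [519.1 305.9  48.6]
  222 6 [519.2 305.8  49.8]
  223 6 [519.8 306.5  50.4]
  224 7 [520.9 306.5  50.5]
  225 7 [521.6 306.3  51.1]
  226 6 [522.9 307.3  50.8]
  227 4 [524.1 307.3  50.8]
  228 4 [525.8 307.7  50.2]
  229 4 [526.7 307.9  50.4]
[0.51590714 0.25399453 0.0554729 ] [-2.21462526 -2.09656063  9.85475332]
shaft
  251 15 [514.8 278.6  45.9]
  252 16 [514.7 278.5  47.4]
  253 16 [514.6 278.4  48.9]
  254 17 [515.1 278.7  49.1]
  255 16 [515.6 278.3  49.3]
  256 16 [516.2 278.3  49.3]
  257 16 [516.8 278.4  49.2]
tip
  252 6 [514.9 287.6  46.9]
  253 6 [515.2 287.5  47.5]
  254 5 [515.5 287.7  48. ]
  255 6 [516.4 287.6  47.6]
  256 6 [517.  287.6  47.6]
wedge
  258 2 [519.3 301.4  45.1]
  259 12 [519.5 298.3  46.2]
  260 13 [520.1 298.2  46.2]
  261 11 [520.7 298.7  46.1]
block
  256 10 [519.4 306.4  42.3]
  257 9 [519.4 306.3  43.7]
  258 10 [519.4 306.1  44.9]
  259 10 [519.3 306.1  46.3]
  260 11 [519.5 306.   47.1]
  261 10 [519.3 305.9  48.6]
  262 10 [519.4 306.2  49.7]
  263 11 [519.7 306.4  50.3]
  264 11 [520.2 306.4  50.5]
  265 11 [520.6 306.2  50.9]
  266 11 [521.4 306.4  50.5]
  267 10 [522.1 306.9  50.5]
  268 9 [522.6 307.2  50.6]
  269 8 [523.2 307.5  50.6]
  270 7 [523.7 307.2  50.9]
  271 6 [524.3 307.5  50.9]
  272 5 [525.1 308.   50.6]
  273 5 [525.5 307.8  51. ]
  274 4 [526.3 308.3  50.7]
```

>>> apply_moves(targets=[{"tx":0,"ty":0,"tz":-0.1,"wx":0,"wy":0,"wz":0,"jaw":0},{"tx":0,"ty":0,"tz":0,"wx":0,"wy":0,"wz":0,"jaw":0}])

```text
time_s: 12.28
position: [0.5159, 0.254, 0.0545]
ee_rot: [-3.141, 0.003, -3.132]
ft_force: [-2.8, -1.8, 10.9]
grip_width: 0.0003
finger_force: 5.5
```

Run:
```python
from m import *
ds=[grab('wrist') for _ in range(5)]; an(ds,0)
d=grab('side'); pickle.dump(d,open('side2.pkl','wb'))
```

```text
[0.51593834 0.25400499 0.05452204] [-2.76888971 -1.78598356 10.92463898]
shaft
  251 16 [514.9 278.3  44.9]
  252 16 [514.8 278.6  46.3]
  253 16 [514.8 278.4  47.7]
  254 16 [515.2 278.4  48.1]
  255 16 [515.7 278.4  48.2]
  256 16 [516.4 278.4  48.1]
  257 16 [516.9 278.4  48.2]
tip
  252 6 [515.1 287.8  45.5]
  253 5 [515.2 287.2  46.6]
  254 5 [515.7 287.2  46.8]
  255 6 [516.4 287.6  46.6]
  256 6 [516.9 287.6  46.9]
wedge
  259 13 [519.3 298.5  45.5]
  260 13 [519.6 298.4  46.2]
  261 13 [520.2 298.4  46.2]
block
  256 1 [519.4 303.6  41.6]
  257 9 [519.4 305.9  42.8]
  258 10 [519.4 306.   43.8]
  259 10 [519.4 306.3  45.2]
  260 10 [519.5 306.4  46.2]
  261 11 [519.4 306.4  47.8]
  262 10 [519.3 306.2  49. ]
  263 10 [519.5 306.4  49.8]
  264 11 [519.9 306.2  50.3]
  265 10 [520.3 306.3  50.7]
  266 11 [521.  306.6  50.5]
  267 11 [521.6 306.   50.5]
  268 9 [522.1 306.6  50.7]
  269 8 [522.8 307.   50.6]
  270 8 [523.4 307.1  50.5]
  271 7 [523.9 307.5  50.7]
  272 6 [524.6 307.9  50.6]
  273 6 [525.3 308.   50.5]
  274 5 [525.8 308.2  50.6]
  275 3 [526.4 308.3  50.7]
```

The pointer middle is at about 46.05 and the index at about 45.9, which is level. Now hold and release.

>>> apply_moves(targets=[{"tx":0,"ty":0,"tz":0,"wx":0,"wy":0,"wz":0,"jaw":0},{"tx":0,"ty":0,"tz":0,"wx":0,"wy":0,"wz":0,"jaw":0},{"tx":0,"ty":0,"tz":0,"wx":0,"wy":0,"wz":0,"jaw":0},{"tx":0,"ty":0,"tz":0,"wx":0,"wy":0,"wz":0,"jaw":0},{"tx":0,"ty":0,"tz":0,"wx":0,"wy":0,"wz":0,"jaw":0},{"tx":0,"ty":0,"tz":0,"wx":0,"wy":0,"wz":0,"jaw":0},{"tx":0,"ty":0,"tz":0,"wx":0,"wy":0,"wz":0,"jaw":0},{"tx":0,"ty":0,"tz":0,"wx":0,"wy":0,"wz":0,"jaw":0},{"tx":0,"ty":0,"tz":0,"wx":0,"wy":0,"wz":0,"jaw":0},{"tx":0,"ty":0,"tz":0,"wx":0,"wy":0,"wz":0,"jaw":0},{"tx":0,"ty":0,"tz":0.3,"wx":0,"wy":0,"wz":0,"jaw":0},{"tx":0,"ty":0,"tz":0.6,"wx":0,"wy":0,"wz":0,"jaw":0},{"tx":0,"ty":0,"tz":0.6,"wx":0,"wy":0,"wz":0,"jaw":0},{"tx":0,"ty":0,"tz":1,"wx":0,"wy":0,"wz":0,"jaw":0},{"tx":0,"ty":0,"tz":3,"wx":0,"wy":0,"wz":0,"jaw":0},{"tx":-2,"ty":0,"tz":4,"wx":0,"wy":0,"wz":0,"jaw":0},{"tx":-2,"ty":0,"tz":2,"wx":0,"wy":0,"wz":0,"jaw":0},{"tx":0,"ty":0,"tz":0,"wx":0,"wy":0,"wz":0,"jaw":0},{"tx":0,"ty":0,"tz":0,"wx":0,"wy":0,"wz":0,"jaw":0}])

```text
time_s: 14.95
position: [0.4766, 0.2536, 0.1685]
ee_rot: [-3.141, 0.003, -3.132]
ft_force: [0.3, -0.1, -0.5]
grip_width: -0.0002
finger_force: 0.0
```

Run:
```python
from m import *
ds=[grab('wrist') for _ in range(3)]; an(ds,0); d=ds[0]
for u in (215,225,240):
    r=d['image'][:,u].astype(int); vb=[v for v in range(120,300) if r[v,2]-r[v,0]>40][0]; vg=[v for v in range(vb,300) if r[v,1]>r[v,2]][0]
    print(u,onz(d,u,vb-.3,.013)*1000,onz(d,u,vg-.4,.0178)*1000)
```

```text
[0.47660797 0.25362443 0.16847627] [ 0.34712605 -0.06811422 -0.46498069]
shaft
  243 10 [514.2 278.2  60.1]
  244 10 [514.2 278.9  62.4]
  245 10 [515.1 278.9  62.6]
  246 9 [516.1 278.4  62.7]
tip
  243 4 [514.7 287.5  58.7]
  244 3 [514.6 287.7  61.4]
  245 3 [515.8 287.8  60.9]
wedge
  242 1 [519.5 295.8  45.5]
  243 7 [520.1 298.6  46.4]
block
  241 4 [519.7 305.6  42.3]
  242 6 [519.3 306.   45.6]
  243 6 [519.5 305.7  47.6]
  244 6 [519.5 306.1  50.1]
  245 7 [520.2 306.5  50.6]
  246 7 [521.3 306.6  50.6]
  247 6 [522.2 307.2  50.9]
  248 5 [523.1 307.6  51.2]
  249 4 [524.1 307.3  51.3]
  250 3 [525.4 307.9  50.8]
  251 3 [526.2 307.7  51.4]
215 [459.12068867 186.04377207  13.        ] [514.89370918 184.05944255  17.8       ]
225 [459.03154351 196.25150387  13.        ] [514.80097098 194.65093394  17.8       ]
240 [458.89782711 211.56294672  13.        ] [514.66186515 210.53800158  17.8       ]
```

The head is back up, the index hasn't moved, and the board is still home.

```bash
python3 -c "
from workcell import env
print(env.finish_job())"
```

```text
the job is handed in; nothing more can be done
None
```

The job is handed in at about 15 s: the board is home against the rear stop, the pointer was held level with the red index (within about 0.5 mm as measured) for over a second, and the head sprang back up with the index unmoved.

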